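# Roll the throttle wheel until the gate reaches the gauge mark

### The job

Set the cooling-water throttle beside the water still: roll its knurled wheel with a fingertip until the front face of the sliding gate (its yellow lip) has closed up to the red gauge mark and stands within the mark's width, then take the hand away. Move the gate only by the wheel - do not touch the gate itself - and pick nothing up: leave the beaker, the bottle and the sieve disc where they are.

Things in the scene. Friction and masses are not known exactly. Their poses are not given: they have to be found in the camera images.
- throttle: Grey and aluminium throttle fixed to the bench: base 250 x 100 x 12 mm, x = -198 to +52 mm in its own frame. Origin on the bench right under the wheel's axle, z up, y along the axle. On the -x side lies the bed with gate, mark and, at its end, the dark fixed seat (face at x = -185 mm, 41 mm high). Grey cheeks 100 mm long (x), tops 60 mm high, flank the wheel at y = +-18 to +-34 mm
- wheel: Knurled metal wheel on edge between the cheeks: 62 mm diameter over its ribs, 26 mm wide, three ribs white. Origin at its centre on the axle (along the throttle's y), 45 mm above the bench. Dragging its top towards the throttle's -x closes the gate, +x opens it; the gate goes 10 mm per radian (1 mm per 3.1 mm of rim). It turns with about 1.5 N at the rim and stays where left
- wheel_top (a point): Top of the unpressed wheel, over the axle, 76 mm above the bench and 16 mm above the cheeks; does not turn. The axle is sprung: pressed down, the wheel sinks up to 6 mm (starts to sink at about 3 N, 7 N at the stop) and rises again when released. Pressed 3 to 5 mm it rolls along with a shut fingertip dragged level over it, in strokes of up to about 40 mm
- gate: Blue sliding gate with a yellow lip (3 mm thick, 78 mm wide) across its front, a small brass stud on top and a steel rod running back to the wheel; 45 mm long, 50 mm wide, stud top 52 mm above the bench. It rides on the wheel's sprung carriage, so it dips with the wheel. Not to be touched. Origin at the middle of the front face's foot, 19.5 mm above the bench; same axes as the throttle
- gate_edge (a point): Middle of the top edge of the gate's front face (the yellow lip's face towards the seat), 40.5 mm above the bench; moves with the gate along the throttle's x
- gauge: Red gauge mark: a red line 6 mm wide (along x) across the bed, with a red block 6 x 10 x 28 mm at each end, beside the gate's path. Fixed. Its place along the bed differs from time to time, 12 to 26 mm from the seat. Same axes as the throttle
- gauge_mark (a point): Middle of the red mark's 6 mm width, 40 mm above the bench; the gate is set when gate_edge and this point have the same x in the throttle's frame, to within 3 mm (at the start gate_edge is 14 to 40 mm to the +x side)
- beaker: Glass beaker, 68 mm across, 85 mm tall, loose, standing near the bed; origin under its centre. Leave alone
- bottle: Amber jar with white cap, 60 mm across, 100 mm tall, loose, standing near the bed; origin under its centre. Leave alone
- sieve_disc: Perforated metal disc, 110 mm across, 5 mm thick, loose, lying flat on the bench; origin under its centre. Leave alone

How it is judged:
By the outcome, as a careful person would: the job done as asked, in the order asked, and still so for the second after the job is handed in, with the robot touching nothing.
It also fails if it takes over 54 s, if anything falls off the work surface, if the arm or the gripper's body presses on something with over 40 N, if the wrist force passes 120 N, or if a joint passes its speed limit or range.

### The arm

A 6-joint arm with a two-finger parallel gripper is mounted at the origin on the work surface. World frame = base frame: x ahead of the robot, y to its left, z up, the work surface at z = 0. Lengths are in m, angles in rad, forces in N, time in s.
With the tool pointing down it reaches from about 0.425 to 0.95 m from the base axis. Payload 3.5 kg.
Tool frame: the origin (TCP) lies midway between the tips of the shut fingers; the grasp point (between the pads) lies 19 mm behind it; z points along the fingers, x is the direction in which the jaws open and shut, and the axes are right-handed (so a half turn about z gives the same grasp; the last joint's range is limited). The gripper opens to 85 mm and grips with 20 to 120 N. Pads are 22 mm wide; open, the fingers measure 114 mm over their backs; the gripper's body (76 mm by 85 mm) begins 54 mm behind the grasp point. The pads swing forward as they close: fully open they stand 13 mm farther back than shut.
Start: joints at [-1.482, 0.286, 1.577, -0, 1.279, -0.15], TCP at [0.16, -0.656, 0.208] pointing down, gripper open.
Joint ranges: [-2.77, 2.77], [-0.9, 2.22], [0.21, 2.48], [-1.53, 4.67], [0.24, 2.81], [-2.84, 2.84]. Speed limits (rad/s): [2.79, 2.79, 3.14, 3.14, 3.14, 3.14].

### API

Orientations are given as a unit quaternion [x, y, z, w].
In Python, from plant import readout, optics, ctrl gives the robot as it stands. The module is installed in compiled form; this text tells all that it offers.
- The arm moves only by the shell command python3 -m crank 'ROWS' [OPENING] [FORCE]. ROWS is text: rows parted by semicolons, each of 6 numbers parted by spaces: the shift along the tool's x, y, z in mm, then the turn, a rotation vector about the tool's x, y, z in rad. In form: dx dy dz ax ay az; .... A call has 1 to 5 rows; each row shifts and turns the commanded pose from where the row before left it, along the tool's axes as they then stand; what a row does not reach is not made up. A row lasts 1/8 s, in which the tool goes at most 62.5 mm and 10.7 degrees, less where a joint would pass 70% of its speed; a pose out of reach is approached as far as the arm can. A call is refused whole if a number of a shift passes 62.5 or a number of a turn 0.188, either way. A call with a gripper value outside its range is refused whole. OPENING is the opening, from -1 (shut) to 1 (fully open), set as the call begins (- or left out, the last holds). The fingers move at their own pace and stop on an object; FORCE is the grip in N (left out, the last holds). Time passes only in rows, so rows that do not move let the fingers close. It gives the time, the measured TCP pose, the force and the opening at its end, in the units of the state.
- readout.get_state(): the state, without advancing time (a new reading comes with each control period).
- optics.read_camera(name): name is "scene" or "top" or "wrist"; returns the picture (400x640x3 uint8, red, green, blue); there is no depth.
- optics.calibration(name): a dict with "mtx" (3x3 intrinsics, pixels), "dist_coeffs" ([k1, k2, p1, p2, k3] as OpenCV has them; the pictures are not rectified), "rvec" (rotation vector, rad) and "tvec" (3), from world to camera coordinates, as OpenCV has them; the wrist camera has in their place "tool_from_camera" (4x4, takes a point from camera to tool coordinates, whose origin is the TCP and whose axes are the tool frame's). Camera axes: x right, y down, z forward; pixel columns grow to the right and rows downward; lengths in m; the calibration is good to about 2 mm. A picture is of the moment at which its call begins: read the wrist's pose just before it. calibration takes no time and is no camera call.
- ctrl.sign_off(): hands the job in, once; it reports no verdict.
Trained networks look in the newest picture that a camera, given by its name, has taken for a name from the list of things; names that differ only in an ending like _2 or _b are one class to them, and where a whole thing is asked for, a point or a joint stands for the part that bears it (a point fixed in the world has none). Each returns a list of dicts, best first, with "p" (0 to 1); they miss things now and then, are a little off and sometimes report something else, mostly with a low value. They report only what shows in the picture. A call takes as long as a camera call.
- optics.recognise(camera, thing): "xy" ([column, row] as shares, 0 to 1, of the picture: columns of its width, rows of its height, amid what is visible of it).
The state is a dict: "time": time; "qpos": joint angles; "dq": joint speeds; "joint_efforts": joint torques, N m; "eef_pos": TCP position; "tcp_rot": TCP orientation; "contact_force": force on the tool from outside, world axes, zero at the start; "wrist_torque": the same for the moment, N m; "opening": opening from 0.0 (shut) to 1.0 (fully open).
Only numpy, scipy, OpenCV 4.12 (cv2) and the standard library are available. Lean on these libraries where they do the work, as an engineer would, in place of code of your own. Each camera call takes 0.05 s, during which the arm holds its last target.

## Working session

There is one attempt and no reset: what is moved stays moved. The work goes in short steps, Python scripts to look and compute and a shell command to move; the robot and the scene stay as the last step left them, time stands still between calls to the robot, and variables do not carry over. Pictures are saved under pics/ and viewed, and the job is handed in when it is done.

```bash
mkdir -p pics; python3 - <<'E'
from plant import readout, optics
import cv2
s=readout.get_state(); print(s)
for c in ["scene","top"]:
    im=optics.read_camera(c); cv2.imwrite(f"pics/{c}0.png",im[:,:,::-1])
    for t in ["throttle","wheel","wheel_top","gate","gate_edge","gauge","gauge_mark","beaker","bottle","sieve_disc"]:
        r=optics.recognise(c,t)
        print(c,t,[(round(d['p'],2),round(d['xy'][0]*640,1),round(d['xy'][1]*400,1)) for d in r[:2]])
    print(optics.calibration(c))
print(optics.calibration("wrist"))
E
```

```text
{'time': 0.0, 'qpos': array([-1.48198186e+00,  2.87200584e-01,  1.57817583e+00,  1.62516931e-05,
        1.27861308e+00, -1.49987971e-01]), 'dq': array([ 8.74283489e-05,  7.11545303e-04,  1.27647355e-03,  1.41099402e-03,
       -1.01582139e-03,  1.21861057e-03]), 'joint_efforts': array([ 2.09950235e-04, -4.05977511e+01, -2.92627501e+01, -1.19745664e-04,
        5.79454936e-03, -7.16196553e-06]), 'eef_pos': array([ 0.15964064, -0.65511454,  0.2064246 ]), 'tcp_rot': array([ 0.7862992 , -0.61784474, -0.00081543, -0.00087826]), 'contact_force': array([ 0.38994557, -0.85837256, -0.61241759]), 'wrist_torque': array([-0.03540476, -0.05017209, -0.02379916]), 'opening': 0.9991848705394872}
scene throttle [(0.6, 275.9, 217.5), (0.53, 224.0, 243.8)]
scene wheel [(0.92, 302.3, 181.8)]
scene wheel_top [(0.62, 275.4, 217.8)]
scene gate [(0.97, 253.7, 218.8), (0.25, 230.1, 245.5)]
scene gate_edge [(0.74, 253.0, 217.2)]
scene gauge [(0.76, 222.5, 238.6)]
scene gauge_mark [(0.67, 228.4, 242.8)]
scene beaker [(0.73, 220.3, 177.2)]
scene bottle [(0.69, 286.9, 261.9)]
scene sieve_disc [(0.68, 363.8, 187
[... 1104 characters left out ...]
1525, -2.10987567,  0.17962676]), 'tvec': array([0.04387374, 0.57446244, 0.88778747])}
{'mtx': array([[309.3942788 ,   0.        , 319.41967196],
       [  0.        , 309.3942788 , 194.80150753],
       [  0.        ,   0.        ,   1.        ]]), 'dist_coeffs': array([-0.05397726,  0.        ,  0.        ,  0.        ,  0.        ]), 'tool_from_camera': array([[ 9.99999614e-01,  8.65015945e-04,  1.52555432e-04,
        -8.97618313e-04],
       [-8.73970484e-04,  9.62521693e-01,  2.71203295e-01,
        -6.84195759e-02],
       [ 8.77572623e-05, -2.71203324e-01,  9.62522077e-01,
        -1.66863762e-01],
       [ 0.00000000e+00,  0.00000000e+00,  0.00000000e+00,
         1.00000000e+00]])}
```

```bash
python3 - <<'E'
import cv2
a=cv2.imread("pics/scene0.png")[120:320,150:420]; cv2.imwrite("pics/scene0c.png",cv2.resize(a,None,fx=2.9,fy=2.9,interpolation=cv2.INTER_CUBIC))
a=cv2.imread("pics/top0.png")[130:330,210:460]; cv2.imwrite("pics/top0c.png",cv2.resize(a,None,fx=3,fy=3,interpolation=cv2.INTER_CUBIC))
E
```

```text
(no output)
```

View pics/scene0c.png

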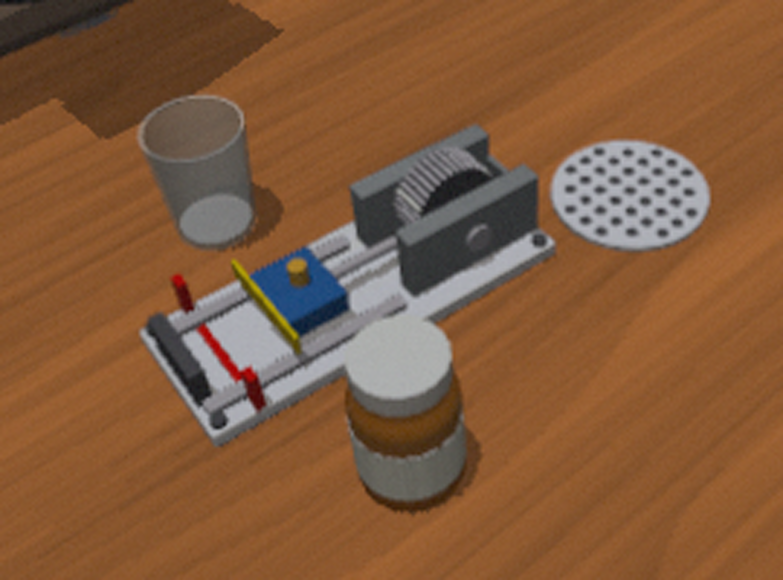

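View pics/top0c.png

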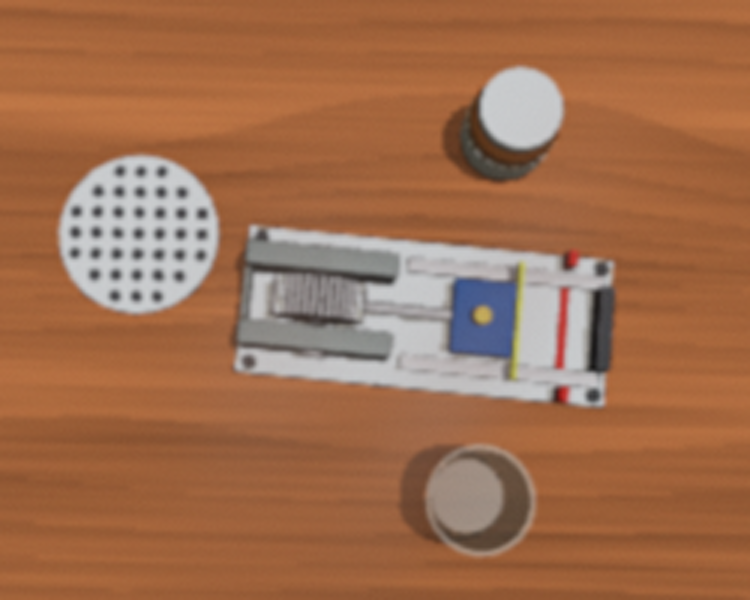

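The scene picture shows the gate's yellow lip short of the red mark, at crop (265,305). The bottle is on the near side and the beaker on the far side. In the top crop the lip is at about (518,320), the mark at (563,330) and the wheel at (320,297). Next I fit the throttle pose from these.

```bash
cat > h.py <<'E'
import numpy as np, cv2
from scipy.optimize import least_squares
from scipy.spatial.transform import Rotation as R
from plant import optics, readout
def proj(c,P):
    k=optics.calibration(c); return cv2.projectPoints(np.asarray(P,float).reshape(-1,3),k['rvec'],k['tvec'],k['mtx'],k['dist_coeffs'])[0].reshape(-1,2)
def W(p,P):
    P=np.asarray(P,float).reshape(-1,3); c,s=np.cos(p[2]),np.sin(p[2])
    return np.c_[p[0]+c*P[:,0]-s*P[:,1],p[1]+s*P[:,0]+c*P[:,1],P[:,2]]
def planept(c,uv,z):
    k=optics.calibration(c); n=cv2.undistortPoints(np.array([[uv]],float),k['mtx'],k['dist_coeffs']).ravel()
    r=cv2.Rodrigues(k['rvec'])[0]; d=r.T@np.r_[n,1]; o=-r.T@k['tvec']; return o+d*(z-o[2])/d[2]
E
python3 - <<'E'
from h import *
T=lambda a:np.array(a)/3+[210,130]-.33
S=lambda a:np.array(a)/2.9+[150,120]-.33
P=[(52,-50,12),(-198,-50,12),(-198,50,12),(52,50,12),(-50,-18,60),(50,-18,60),(-50,18,60),(-50,34,60)]
t=T([(251,226),(614,262),(605,406),(235,371),(398,279),(246,264),(393,334),(391,358)])
Q=[(-198,50,12),(-198,-50,12),(52,-50,12),(-50,-34,60),(50,-34,60),(-50,34,60),(50,34,60)]
s=S([(142,333),(214,434),(555,238),(400,236),(537,175),(352,187),(487,130)])
P=np.array(P)/1e3;Q=np.array(Q)/1e3
x0=planept('top',T([(320,297)])[0],.076); x1=planept('top',T([(560,330)])[0],.012)
d=x0-x1; p0=[x0[0],x0[1],np.arctan2(d[1],d[0])]
for m in (0,1,2):
    f=lambda p: np.r_[(proj('top',W(p,P))-t).ravel()*(m!=1),(proj('scene',W(p,Q))-s).ravel()*(m!=2)]
    r=least_squares(f,p0,loss='soft_l1'); print(m,r.x); print(f(r.x).reshape(-1,2).round(1).tolist())
    p=r.x
    def loc(c,uv,z):
        w=planept(c,uv,z)-[p[0],p[1],0]; a=R.from_euler('z',-p[2]).apply(w)*1e3; return a.round(1)
    print('wheel',loc('top',T([(320,297)])[0],.076))
    for q in [(523,265),(516,377)]: print('lip top',loc('top',T([q])[0],.0405))
    for q in [(566,290),(560,367)]: print('line',loc('top',T([q])[0],.0125))
    for q in [(571,254),(562,398)]: print('blk',loc('top',T([q])[0],.040))
    for q in [(234,263),(297,349)]: print('lip sc',loc('scene',S([q])[0],.0405))
    for q in [(202,328),(238,376)]: print('line sc',loc('scene',S([q])[0],.0125))
    for q in [(180,279),(250,373)]: print('blk sc',loc('scene',S([q])[0],.040))
    for c,q in [('beaker',(480,500)),('bottle',(521,108))]: print(c,loc('top',T([q])[0],.09))
E
```

```text
0 [0.51564704 0.0567373  1.49936222]
[[-0.5, 0.1], [-0.2, -0.4], [-0.3, 0.5], [-0.3, 0.4], [-0.0, -0.3], [-0.6, -0.2], [0.0, -0.1], [-0.0, 0.1], [-1.6, -0.7], [-0.6, 1.6], [0.5, 1.3], [2.8, 3.3], [0.8, 0.1], [-1.6, -0.6], [-4.2, -2.7]]
wheel [-1.1  0.7 76. ]
lip top [-132.7  -37.1   40.5]
lip top [-133.5   37.    40.5]
line [-166.9  -26.8   12.5]
line [-166.4   25.7   12.5]
blk [-164.   -47.6   40. ]
blk [-164.5   47.7   40. ]
lip sc [-132.4   36.8   40.5]
lip sc [-136.1  -46.    40.5]
line sc [-165.4   26.9   12.5]
line sc [-165.5  -19.8   12.5]
blk sc [-164.5   45.7   40. ]
blk sc [-165.4  -44.3   40. ]
beaker [-110.2  116.8   90. ]
bottle [-117.5 -130.7   90. ]
1 [0.51508548 0.05830344 1.49783937]
[[-0.0, 0.0], [-0.0, -0.0], [-0.0, 0.0], [-0.0, 0.0], [-0.0, 0.0], [-0.0, 0.0], [-0.0, 0.0], [-0.0, 0.0], [-1.0, -1.5], [-0.1, 0.8], [0.9, 0.8], [3.3, 2.7], [1.3, -0.4], [-1.1, -1.2], [-3.7, -3.2]]
wheel [-2.6  0.  76. ]
lip top [-134.2  -38.    40.5]
lip top [-135.    36.1   40.5]
line [-168.4  -27.7   12.5]
line [-168.    24.8   12.5]
blk [-165.5  -48.5   40. ]
blk [-166.1   46.8   40.
[... 215 characters left out ...]
bottle [-118.8 -131.6   90. ]
2 [0.5157419  0.05625603 1.49800859]
[[-0.3, -0.0], [0.0, -0.3], [-0.1, 0.6], [-0.1, 0.3], [0.2, -0.3], [-0.4, -0.2], [0.3, -0.2], [0.2, 0.1], [-0.0, -0.0], [-0.0, 0.0], [0.0, 0.0], [0.0, 0.0], [0.0, 0.0], [-0.0, -0.0], [-0.0, -0.0]]
wheel [-0.6  0.8 76. ]
lip top [-132.2  -37.2   40.5]
lip top [-133.    36.9   40.5]
line [-166.4  -26.9   12.5]
line [-166.    25.6   12.5]
blk [-163.5  -47.6   40. ]
blk [-164.1   47.6   40. ]
lip sc [-131.9   36.7   40.5]
lip sc [-135.6  -46.1   40.5]
line sc [-165.    26.9   12.5]
line sc [-165.   -19.9   12.5]
blk sc [-164.1   45.6   40. ]
blk sc [-164.9  -44.4   40. ]
beaker [-109.9  116.8   90. ]
bottle [-116.8 -130.7   90. ]
```

Both views agree: axle at about (0.516, 0.057), yaw 1.499, and the gate has about 32 mm to travel. I'll align the tool's x with the throttle's −x, shut the gripper and move over the wheel.

```bash
python3 -m crank '0 0 0 0 0 0.155; 0 0 0 0 0 0.155; -40 -30 0 0 0 0; -40 -30 0 0 0 0; -40 -30 0 0 0 0' -1 60; python3 -m crank '-40 -30 0 0 0 0; -40 -30 0 0 0 0; -40 -30 0 0 0 0; -40 -30 0 0 0 0; -40 -30 0 0 0 0'
cat >> h.py <<'E'
TH=np.array([0.5157,0.0566,1.4987])
def to(x,y,z):
    s=readout.get_state(); r=R.from_quat(s['tcp_rot']); w=W(TH,[(x/1e3,y/1e3,z/1e3)])[0]
    print('t',round(s['time'],2),'pos',s['eef_pos'].round(4),'F',s['contact_force'].round(1),'open',round(s['opening'],2))
    a=R.from_euler('z',-TH[2]); print('tcp in throttle mm',(a.apply(s['eef_pos']-[TH[0],TH[1],0])*1e3).round(1))
    print('tool axes in throttle',(a*r).as_matrix().round(3).tolist())
    print('shift tool mm',(r.inv().apply(w-s['eef_pos'])*1e3).round(1))
    tgt=R.from_euler('z',TH[2])*R.from_matrix(np.array([[-1,0,0],[0,1,0],[0,0,-1]]).T)
    print('turn',(r.inv()*tgt).as_rotvec().round(3))
E
python3 -c "
from h import *; to(17,0,110)"
```

```text
time: 1.72
eef_pos: [0.2587, -0.5414, 0.2079]
tcp_rot: [-0.681, 0.732, -0.0, 0.0]
contact_force: [1.1, 0.7, 0.7]
opening: 0.003
time: 2.35
eef_pos: [0.4228, -0.3524, 0.2081]
tcp_rot: [-0.681, 0.732, -0.0, 0.0]
contact_force: [0.6, -0.5, 0.8]
opening: -0.0
t 2.35 pos [ 0.4228 -0.3524  0.2081] F [ 0.6 -0.5  0.8] open -0.0
tcp in throttle mm [-414.7   63.2  208.1]
tool axes in throttle [[-1.0, -0.001, -0.0], [-0.001, 1.0, -0.001], [0.0, -0.001, -1.0]]
shift tool mm [-431.7  -63.5   97.9]
turn [-0.001 -0.     0.001]
```

```bash
python3 -m crank '-54 -8 0 0 0 0; -54 -8 0 0 0 0; -54 -8 0 0 0 0; -54 -8 0 0 0 0'; python3 -m crank '-54 -8 0 0 0 0; -54 -8 0 0 0 0; -54 -8 0 0 0 0; -54 -8 0 0 0 0';  python3 -m crank '0 0 50 0 0 0; 0 0 48 0 0 0; 0 0 0 0 0 0'
python3 - <<'E'
from h import *
to(17,0,80)
im=optics.read_camera('scene'); cv2.imwrite('pics/s1.png',cv2.resize(im[120:320,150:420,::-1],None,fx=2.9,fy=2.9,interpolation=cv2.INTER_CUBIC))
im=optics.read_camera('wrist'); cv2.imwrite('pics/w1.png',im[:,:,::-1])
E
```

```text
time: 2.85
eef_pos: [0.4693, -0.1389, 0.2081]
tcp_rot: [-0.681, 0.732, -0.0, 0.0]
contact_force: [1.9, -0.5, -0.7]
opening: -0.001
time: 3.35
eef_pos: [0.5167, 0.0745, 0.2083]
tcp_rot: [-0.682, 0.732, -0.0, 0.0]
contact_force: [1.7, 0.9, 0.6]
opening: 0.0
time: 3.72
eef_pos: [0.5128, 0.0731, 0.1058]
tcp_rot: [-0.682, 0.732, 0.003, -0.003]
contact_force: [0.5, 0.2, -0.3]
opening: 0.001
t 3.73 pos [0.5128 0.0731 0.1058] F [ 0.5  0.2 -0.3] open 0.0
tcp in throttle mm [ 16.2   4.1 105.8]
tool axes in throttle [[-1.0, -0.001, -0.0], [-0.001, 1.0, 0.01], [0.0, 0.01, -1.0]]
shift tool mm [-0.8 -4.3 25.7]
turn [ 0.01  -0.     0.001]
```

View pics/s1.png

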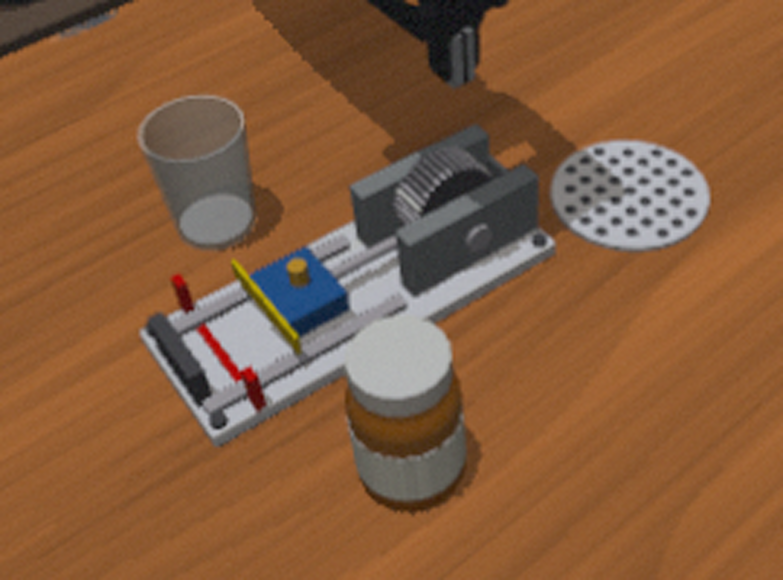

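View pics/w1.png

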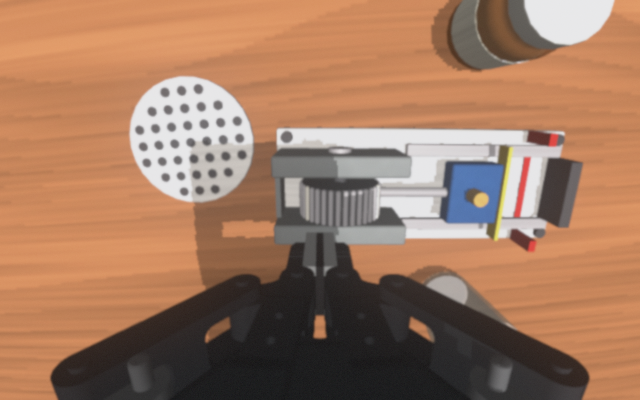

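```bash
python3 - <<'E'
from h import *
to(17,0,80)
s=readout.get_state(); e=s['eef_pos']
print((proj('scene',[e])-[150,120])*2.9)
k=optics.calibration('wrist'); M=k['tool_from_camera']
r=R.from_quat(s['tcp_rot'])
def pw(Pw):
    t=r.inv().apply(Pw-e); c=np.linalg.inv(M)@np.r_[t,1]; return cv2.projectPoints(c[:3].reshape(1,3),np.zeros(3),np.zeros(3),k['mtx'],k['dist_coeffs'])[0].ravel()
print('tcp',pw(e)); 
for q in [(0,0,76),(-50,18,60),(-50,-34,60),(-198,-50,12),(-133,37,40.5)]: print(q,pw(W(TH,[np.array(q)/1e3])[0]))
E
```

```text
t 3.83 pos [0.5171 0.0725 0.111 ] F [0.2 0.  1.3] open 0.0
tcp in throttle mm [ 16.   -0.3 111. ]
tool axes in throttle [[-1.0, -0.001, 0.0], [-0.001, 1.0, -0.001], [-0.0, -0.001, -1.0]]
shift tool mm [-1.   0.3 31. ]
turn [-0.001  0.     0.001]
[[460.16277772 105.59984963]]
tcp [320.6844651  229.92598019]
(0, 0, 76) [343.68364183 211.02474782]
(-50, 18, 60) [407.44810284 226.82338873]
(-50, -34, 60) [413.1399637  158.56150294]
(-198, -50, 12) [564.06181529 133.34308686]
(-133, 37, 40.5) [495.99043449 238.94120618]
```

```bash
python3 - <<'E'
from h import *
for c in ('scene','top'):
    im=optics.read_camera(c); e=readout.get_state()['eef_pos']; u=proj(c,[e])[0]; print(e,u)
    a,b=int(u[0]-40),int(u[1]-40)
    j=cv2.resize(np.ascontiguousarray(im[b:b+80,a:a+80,::-1]),None,fx=6,fy=6,interpolation=cv2.INTER_CUBIC)
    cv2.drawMarker(j,(int((u[0]-a)*6),int((u[1]-b)*6)),(0,255,0),0,20,1); cv2.imwrite(f'pics/{c}2.png',j)
E
```

```text
[0.51810288 0.07237001 0.11220851] [308.95699351 156.15635602]
[0.51849564 0.0723294  0.1127383 ] [307.38156834 224.32032451]
```

View pics/scene2.png

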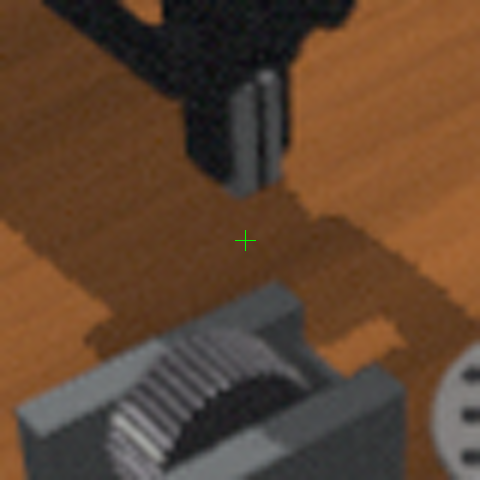

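View pics/top2.png

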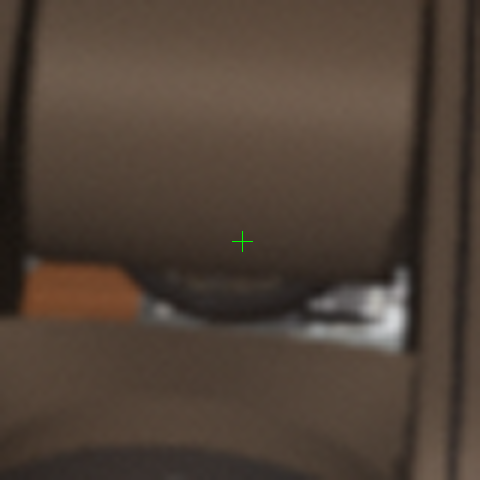

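The scene picture shows the fingertip about 8 px above where the reported TCP projects. Before pressing down, I'll cross-check with the wrist camera.

```bash
python3 -m crank '0 0 0 0 0 0; 0 0 0 0 0 0; 0 0 0 0 0 0'; cat >> h.py <<'E'
def pw(Pw,s):
    k=optics.calibration('wrist'); M=np.linalg.inv(k['tool_from_camera'])
    t=R.from_quat(s['tcp_rot']).inv().apply(np.asarray(Pw)-s['eef_pos']); c=t@M[:3,:3].T+M[:3,3]
    return cv2.projectPoints(c.reshape(-1,1,3),np.zeros(3),np.zeros(3),k['mtx'],k['dist_coeffs'])[0].reshape(-1,2)
E
python3 - <<'E'
from h import *
to(17,0,80)
s=readout.get_state();im=optics.read_camera('wrist').copy()
j=cv2.resize(np.ascontiguousarray(im[100:270,250:600,::-1]),None,fx=2.2,fy=2.2,interpolation=cv2.INTER_CUBIC)
P=[(0,0,76),(-50,18,60),(-50,34,60),(50,34,60),(-50,-18,60),(50,-34,60),(-50,-34,60),(52,-50,12),(-198,-50,12),(-133,37,40.5),(-133,-37,40.5),(16,0,112)]
for p,u in zip(P,pw(W(TH,np.array(P)/1e3),s)):
    cv2.drawMarker(j,(int((u[0]-250)*2.2),int((u[1]-100)*2.2)),(0,255,0),0,10,1); print(p,u.round(1))
cv2.imwrite('pics/w3.png',j)
im=optics.read_camera('scene'); e=readout.get_state()['eef_pos']; u=proj('scene',[e])[0]
a,b=int(u[0]-40),int(u[1]-40)
j=cv2.resize(np.ascontiguousarray(im[b:b+80,a:a+80,::-1]),None,fx=6,fy=6,interpolation=cv2.INTER_CUBIC)
cv2.drawMarker(j,(int((u[0]-a)*6),int((u[1]-b)*6)),(0,255,0),0,20,1); cv2.imwrite('pics/s3.png',j)
E
```

```text
time: 4.3
eef_pos: [0.5167, 0.0726, 0.1104]
tcp_rot: [-0.681, 0.732, -0.0, 0.0]
contact_force: [0.5, 0.6, -1.0]
opening: 0.001
t 4.3 pos [0.5167 0.0726 0.1104] F [ 0.5  0.6 -1. ] open 0.0
tcp in throttle mm [ 16.    0.2 110.4]
tool axes in throttle [[-1.0, -0.001, 0.0], [-0.001, 1.0, -0.001], [-0.0, -0.001, -1.0]]
shift tool mm [-1.  -0.1 30.4]
turn [-0.001  0.     0.001]
(0, 0, 76) [343.8 210.7]
(-50, 18, 60) [407.8 226.6]
(-50, 34, 60) [406.1 246. ]
(50, 34, 60) [276. 246.]
(-50, -18, 60) [411.7 180.1]
(50, -34, 60) [272.5 157.7]
(-50, -34, 60) [413.5 158.1]
(52, -50, 12) [277.7 130.1]
(-198, -50, 12) [564.7 132.9]
(-133, 37, 40.5) [496.5 238.8]
(-133, -37, 40.5) [511.  151.2]
(16, 0, 112) [320.7 230.7]
```

View pics/w3.png

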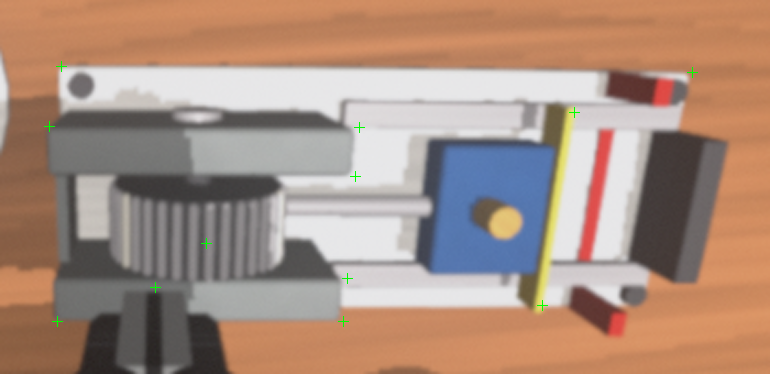

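View pics/s3.png

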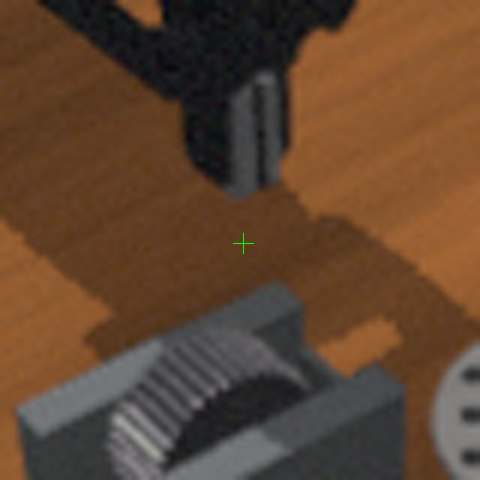

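```bash
python3 -m crank '0 0 14 0 0 0; 0 0 14 0 0 0; 0 0 0 0 0 0; 0 0 0 0 0 0'
python3 - <<'E'
from h import *
to(17,0,76)
im=optics.read_camera('scene'); e=readout.get_state()['eef_pos']; u=proj('scene',[e])[0]
a,b=int(u[0]-40),int(u[1]-40)
j=cv2.resize(np.ascontiguousarray(im[b:b+80,a:a+80,::-1]),None,fx=6,fy=6,interpolation=cv2.INTER_CUBIC)
cv2.drawMarker(j,(int((u[0]-a)*6),int((u[1]-b)*6)),(0,255,0),0,20,1); cv2.imwrite('pics/s4.png',j)
im=optics.read_camera('wrist')
cv2.imwrite('pics/w4.png',cv2.resize(np.ascontiguousarray(im[100:270,250:600,::-1]),None,fx=2.2,fy=2.2,interpolation=cv2.INTER_CUBIC))
E
```

```text
time: 4.9
eef_pos: [0.5163, 0.0727, 0.0815]
tcp_rot: [-0.681, 0.732, 0.0, -0.0]
contact_force: [-0.6, 0.4, 0.5]
opening: -0.003
t 4.9 pos [0.5163 0.0727 0.0815] F [-0.6  0.4  0.5] open -0.0
tcp in throttle mm [16.1  0.6 81.5]
tool axes in throttle [[-1.0, -0.001, 0.0], [-0.001, 1.0, 0.001], [-0.0, 0.001, -1.0]]
shift tool mm [-0.9 -0.6  5.5]
turn [0.001 0.    0.001]
```

View pics/s4.png

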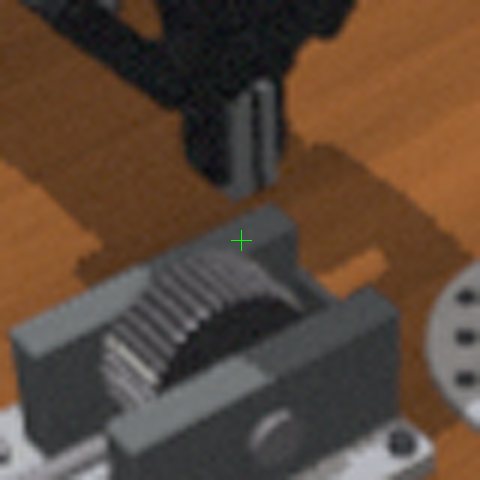

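View pics/w4.png

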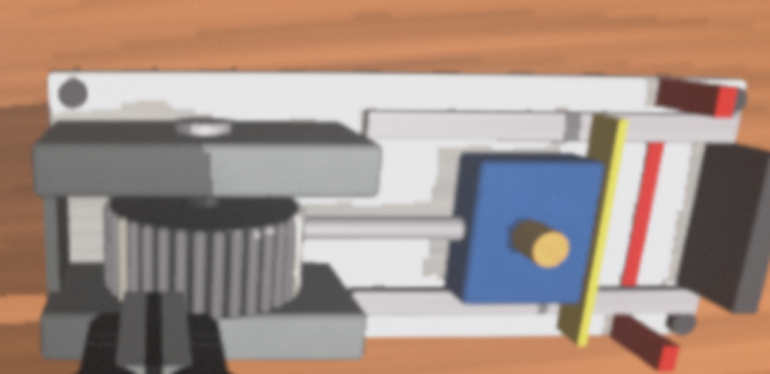

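```bash
python3 - <<'E'
from h import *
s=readout.get_state(); e=s['eef_pos']; u=proj('scene',[e])[0]; a,b=int(u[0]-40),int(u[1]-40)
uv=np.array([a+240/6,b+196/6])
k=optics.calibration('scene');r=cv2.Rodrigues(k['rvec'])[0];o=-r.T@k['tvec']
n=cv2.undistortPoints(uv.reshape(1,1,2),k['mtx'],k['dist_coeffs']).ravel();d=r.T@np.r_[n,1];d/=np.linalg.norm(d)
k=optics.calibration('wrist');M=k['tool_from_camera'];q=R.from_quat(s['tcp_rot'])
uv=np.array([250+155/2.2,100+293/2.2]);n=cv2.undistortPoints(uv.reshape(1,1,2),k['mtx'],k['dist_coeffs']).ravel()
d2=q.apply(M[:3,:3]@np.r_[n,1]);d2/=np.linalg.norm(d2);o2=q.apply(M[:3,3])+e
A=np.c_[d,-d2];t=np.linalg.lstsq(A,o2-o,rcond=None)[0]
p1,p2=o+d*t[0],o2+d2*t[1];print(p1,p2,'scene cam',o)
print('tip in tool mm',q.inv().apply((p1+p2)/2-e)*1e3)
E
```

```text
[0.5206015  0.06999091 0.10493743] [0.5237875  0.07234238 0.10366327] scene cam [ 0.92499933 -0.25320735  0.51965507]
tip in tool mm [  1.06954846  -5.49384639 -22.11216657]
```

Triangulation puts the visible tip about 20 mm behind the stated TCP, so I'll find contact by force.

```bash
python3 -m crank '0 0 4 0 0 0; 0 0 3 0 0 0; 0 0 0 0 0 0'; python3 -m crank '0 0 2 0 0 0; 0 0 0 0 0 0'; python3 -m crank '0 0 2 0 0 0; 0 0 0 0 0 0'
```

```text
time: 5.38
eef_pos: [0.5161, 0.0727, 0.0744]
tcp_rot: [-0.682, 0.732, 0.0, -0.0]
contact_force: [0.0, -0.6, 0.2]
opening: 0.003
time: 5.62
eef_pos: [0.5163, 0.0727, 0.0727]
tcp_rot: [-0.681, 0.732, 0.0, -0.0]
contact_force: [0.5, -0.3, -0.2]
opening: -0.001
time: 5.88
eef_pos: [0.5163, 0.0726, 0.0706]
tcp_rot: [-0.681, 0.732, 0.0, -0.0]
contact_force: [0.6, -0.1, -0.2]
opening: -0.0
```

```bash
python3 -m crank '0 0 3 0 0 0; 0 0 3 0 0 0; 0 0 0 0 0 0'; python3 -m crank '0 0 2 0 0 0; 0 0 0 0 0 0'; python3 -m crank '0 0 2 0 0 0; 0 0 0 0 0 0';  python3 -m crank '0 0 2 0 0 0; 0 0 0 0 0 0'
```

```text
time: 6.25
eef_pos: [0.5161, 0.0727, 0.0644]
tcp_rot: [-0.681, 0.732, 0.0, -0.0]
contact_force: [0.3, 0.2, 0.5]
opening: 0.0
time: 6.5
eef_pos: [0.5163, 0.0726, 0.0627]
tcp_rot: [-0.682, 0.732, 0.0, -0.0]
contact_force: [-0.0, 0.3, 0.6]
opening: -0.0
time: 6.75
eef_pos: [0.5163, 0.0726, 0.0607]
tcp_rot: [-0.681, 0.732, 0.0, -0.0]
contact_force: [-0.2, -0.0, 0.8]
opening: 0.0
time: 7.0
eef_pos: [0.5162, 0.0726, 0.0586]
tcp_rot: [-0.681, 0.732, 0.0, -0.0]
contact_force: [0.1, -0.4, -0.3]
opening: 0.0
```

```bash
python3 -m crank '0 0 2 0 0 0; 0 0 0 0 0 0'; python3 -m crank '0 0 2 0 0 0; 0 0 0 0 0 0'
python3 - <<'E'
from h import *
to(17,0,50)
im=optics.read_camera('scene')
cv2.imwrite('pics/s5.png',cv2.resize(im[130:260,210:370,::-1],None,fx=4.5,fy=4.5,interpolation=cv2.INTER_CUBIC))
E
```

```text
time: 7.25
eef_pos: [0.5162, 0.0727, 0.0566]
tcp_rot: [-0.681, 0.732, 0.0, -0.0]
contact_force: [-0.4, -0.6, -0.4]
opening: -0.001
time: 7.5
eef_pos: [0.5163, 0.0727, 0.0546]
tcp_rot: [-0.681, 0.732, 0.0, -0.0]
contact_force: [1.0, -0.5, -0.1]
opening: -0.002
t 7.5 pos [0.5163 0.0727 0.0546] F [ 1.  -0.5 -0.1] open -0.0
tcp in throttle mm [16.1  0.6 54.6]
tool axes in throttle [[-1.0, -0.001, -0.0], [-0.001, 1.0, 0.0], [0.0, 0.0, -1.0]]
shift tool mm [-0.9 -0.6  4.6]
turn [ 0.    -0.     0.001]
```

View pics/s5.png

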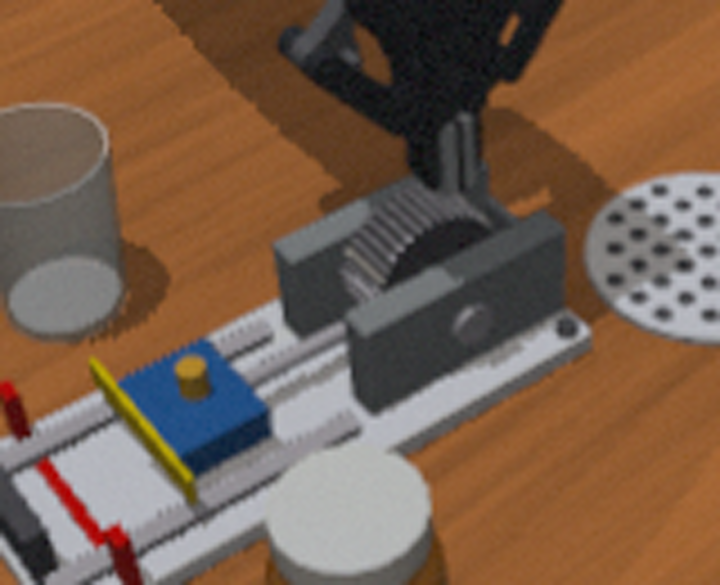

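Scene view: the fingertip (crop 460,190) is just over the wheel's +x shoulder, not touching yet.

```bash
python3 -m crank '0 0 2 0 0 0; 0 0 0 0 0 0'; python3 -m crank '0 0 2 0 0 0; 0 0 0 0 0 0'
```

```text
time: 7.8
eef_pos: [0.5163, 0.0726, 0.0526]
tcp_rot: [-0.681, 0.732, 0.0, -0.0]
contact_force: [0.0, 0.4, -0.3]
opening: 0.001
time: 8.05
eef_pos: [0.5166, 0.0727, 0.051]
tcp_rot: [-0.681, 0.732, -0.0, 0.0]
contact_force: [0.1, 0.0, 0.4]
opening: 0.002
```

```bash
python3 -m crank '0 0 2 0 0 0; 0 0 0 0 0 0'; python3 -m crank '0 0 1.5 0 0 0; 0 0 0 0 0 0'; python3 -m crank '0 0 1.5 0 0 0; 0 0 0 0 0 0'
```

```text
time: 8.3
eef_pos: [0.5168, 0.0728, 0.0492]
tcp_rot: [-0.681, 0.732, -0.0, 0.0]
contact_force: [-0.5, 0.7, 3.9]
opening: 0.001
time: 8.55
eef_pos: [0.5168, 0.0727, 0.0476]
tcp_rot: [-0.681, 0.732, -0.0, 0.0]
contact_force: [-0.6, 0.7, 4.7]
opening: -0.002
time: 8.8
eef_pos: [0.5168, 0.0728, 0.0462]
tcp_rot: [-0.681, 0.732, -0.0, 0.0]
contact_force: [-0.8, 2.1, 6.0]
opening: 0.002
```

```bash
python3 -m crank '4 0 -1 0 0 0; 4 0 -0.6 0 0 0'; python3 -m crank '4 0 -0.3 0 0 0; 4 0 0 0 0 0'; python3 -m crank '4 0 0 0 0 0; 4 0 0.3 0 0 0; 4 0 0.6 0 0 0'; python3 -m crank '0 0 0 0 0 0'
cat > look.py <<'E'
import sys
from h import *
to(17,0,56)
n=sys.argv[1]
im=optics.read_camera('scene')
cv2.imwrite(f'pics/{n}.png',cv2.resize(im[130:260,190:350,::-1],None,fx=4.5,fy=4.5,interpolation=cv2.INTER_CUBIC))
E
python3 look.py s6
```

```text
time: 9.05
eef_pos: [0.5164, 0.0652, 0.048]
tcp_rot: [-0.681, 0.732, 0.0, 0.001]
contact_force: [0.6, 3.2, 5.3]
opening: -0.001
time: 9.3
eef_pos: [0.5158, 0.0569, 0.0483]
tcp_rot: [-0.681, 0.732, -0.0, 0.001]
contact_force: [0.5, 1.9, 5.1]
opening: 0.004
time: 9.68
eef_pos: [0.5149, 0.0446, 0.0473]
tcp_rot: [-0.681, 0.732, -0.0, 0.0]
contact_force: [-1.4, 0.7, 4.8]
opening: -0.004
time: 9.8
eef_pos: [0.5148, 0.0441, 0.0472]
tcp_rot: [-0.682, 0.732, -0.001, -0.0]
contact_force: [-0.9, -1.1, 4.8]
opening: -0.002
t 9.8 pos [0.5148 0.0441 0.0472] F [-0.9 -1.1  4.8] open -0.0
tcp in throttle mm [-12.5  -0.   47.2]
tool axes in throttle [[-1.0, -0.001, -0.001], [-0.001, 1.0, -0.001], [0.001, -0.001, -1.0]]
shift tool mm [-29.5  -0.   -8.8]
turn [-0.001 -0.001  0.001]
```

View pics/s6.png

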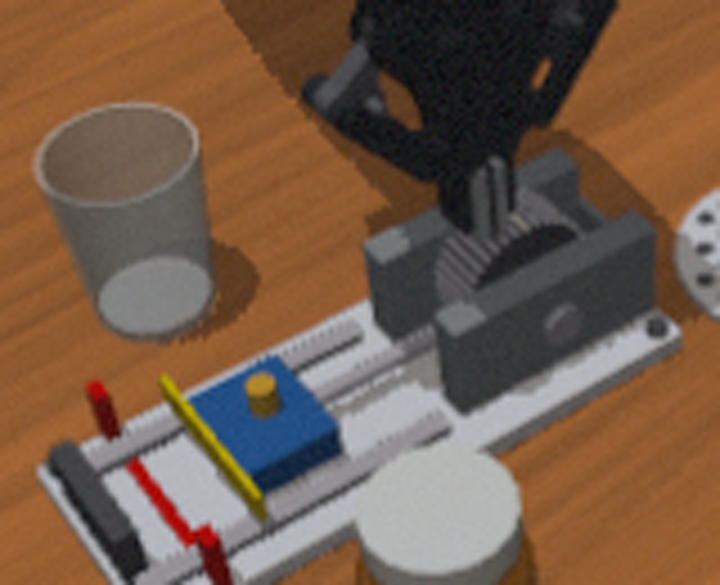

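The gate has moved closer to the mark. Next I lift, go back and make stroke 2, measuring while lifted.

```bash
python3 -m crank '0 0 -14 0 0 0; -14 0 0 0 0 0; -15 0 0 0 0 0; 0 0 0 0 0 0; 0 0 0 0 0 0'
cat > meas.py <<'E'
import sys
from h import *
n=sys.argv[1]; to(17,0,56)
im0=cv2.cvtColor(cv2.imread('pics/scene0.png'),cv2.COLOR_BGR2RGB); im=optics.read_camera('scene')
s=readout.get_state(); wr=optics.read_camera('wrist')
def ymask(i):
    h=cv2.cvtColor(i,cv2.COLOR_RGB2HSV); return cv2.inRange(h,(24,150,90),(34,255,255))
ys=np.linspace(-.036,.036,25)
def edge(i,f,xs,col):
    # for each y sample profile along throttle x at lip top height -> yellow band
    m=cv2.GaussianBlur(ymask(i),(0,0),.5).astype(np.float32); out=[]
    for x in xs:
        u=f(W(TH,[(x/1e3,y,.0405) for y in ys])).astype(np.float32)
        out.append(np.median(cv2.remap(m,u[:,0].reshape(1,-1),u[:,1].reshape(1,-1),cv2.INTER_LINEAR)))
    out=np.array(out); return xs[out>110]
xs=np.arange(-185,-100,.5)
for l,i,f in (('base',im0,lambda P:proj('scene',P)),('scene',im,lambda P:proj('scene',P)),('wrist',wr,lambda P:pw(P,s))):
    e=edge(i,f,xs,'y'); print(l,(e.min(),e.max()) if len(e) else None)
x0,x1=int(sys.argv[2]),int(sys.argv[3])
cv2.imwrite(f'pics/{n}.png',cv2.resize(im[170:280,190:350,::-1],None,fx=4.8,fy=4.8,interpolation=cv2.INTER_CUBIC))
cv2.imwrite(f'pics/{n}w.png',cv2.resize(wr[90:290,x0:x1,::-1],None,fx=2.2,fy=2.2,interpolation=cv2.INTER_CUBIC))
E
python3 meas.py m1 290 640
```

```text
time: 10.48
eef_pos: [0.5161, 0.074, 0.0604]
tcp_rot: [-0.682, 0.731, 0.0, -0.0]
contact_force: [-0.7, 1.1, 0.5]
opening: -0.001
t 10.47 pos [0.5161 0.074  0.0604] F [-0.7  1.1  0.5] open -0.0
tcp in throttle mm [17.4  0.9 60.4]
tool axes in throttle [[-1.0, -0.002, -0.0], [-0.002, 1.0, 0.001], [0.0, 0.001, -1.0]]
shift tool mm [ 0.4 -0.9  4.4]
turn [ 0.001 -0.     0.002]
base (np.float64(-134.5), np.float64(-130.5))
scene (np.float64(-145.5), np.float64(-140.0))
wrist None
```

View pics/m1.png

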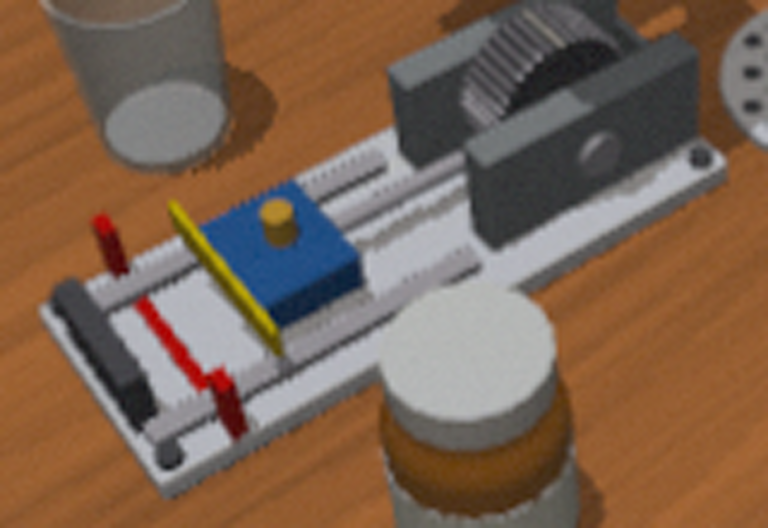

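View pics/m1w.png

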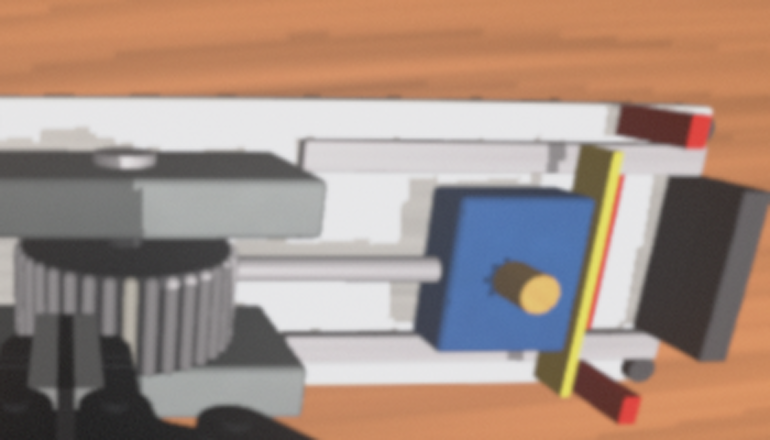

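The gate has moved about 10 mm (lip from −133 to about −143), leaving about 22 mm. I'll repeat the stroke.

```bash
python3 -m crank '1 -1 10 0 0 0; 0 0 4 0 0 0; 0 0 0 0 0 0;0 0 0 0 0 0'; python3 -m crank '4 0 -1 0 0 0; 4 0 -0.6 0 0 0'; python3 -m crank '4 0 -0.3 0 0 0; 4 0 0 0 0 0'; python3 -m crank '4 0 0 0 0 0; 4 0 0.3 0 0 0; 4 0 0.6 0 0 0; 0 0 0 0 0 0'; python3 -m crank '0 0 -14 0 0 0; -14 0 0 0 0 0; -15 0 0 0 0 0; 0 0 0 0 0 0; 0 0 0 0 0 0'; python3 meas.py m2 290 640
```

```text
time: 11.08
eef_pos: [0.5181, 0.0724, 0.0475]
tcp_rot: [-0.681, 0.732, -0.001, 0.0]
contact_force: [0.8, -0.0, 4.4]
opening: -0.002
time: 11.32
eef_pos: [0.5175, 0.0647, 0.049]
tcp_rot: [-0.681, 0.732, -0.0, 0.001]
contact_force: [1.2, 1.6, 3.6]
opening: 0.002
time: 11.58
eef_pos: [0.5167, 0.0562, 0.049]
tcp_rot: [-0.681, 0.732, -0.0, 0.0]
contact_force: [2.6, 2.1, 6.1]
opening: -0.0
time: 12.08
eef_pos: [0.5152, 0.0438, 0.0476]
tcp_rot: [-0.682, 0.732, -0.0, -0.001]
contact_force: [1.1, -2.0, 4.6]
opening: -0.003
time: 12.7
eef_pos: [0.517, 0.074, 0.0614]
tcp_rot: [-0.682, 0.731, 0.0, -0.0]
contact_force: [0.7, -0.4, -0.9]
opening: 0.003
t 12.7 pos [0.517  0.074  0.0614] F [ 0.7 -0.4 -0.9] open 0.0
tcp in throttle mm [17.4 -0.1 61.4]
tool axes in throttle [[-1.0, -0.002, -0.0], [-0.002, 1.0, 0.001], [0.0, 0.001, -1.0]]
shift tool mm [0.4 0.1 5.4]
turn [ 0.001 -0.     0.002]
base (np.float64(-134.5), np.float64(-130.5))
scene (np.float64(-154.0), np.float64(-149.0))
wrist None
```

View pics/m2.png

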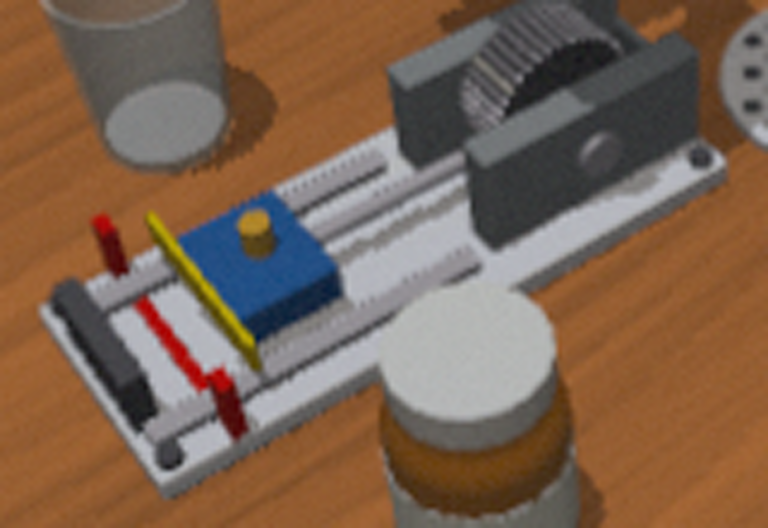

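View pics/m2w.png

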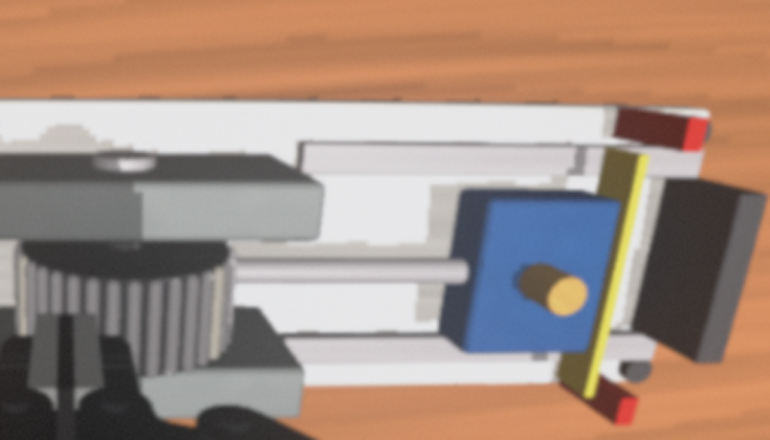

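```bash
python3 -m crank '1 0 10 0 0 0; 0 0 5 0 0 0; 0 0 0 0 0 0;0 0 0 0 0 0'; python3 -m crank '4 0 -1 0 0 0; 4 0 -0.6 0 0 0'; python3 -m crank '4 0 -0.3 0 0 0; 4 0 0 0 0 0'; python3 -m crank '4 0 0 0 0 0; 4 0 0.3 0 0 0; 4 0 0.6 0 0 0; 0 0 0 0 0 0'; python3 -m crank '0 0 -14 0 0 0; -14 0 0 0 0 0; -15 0 0 0 0 0; 0 0 0 0 0 0; 0 0 0 0 0 0'; python3 meas.py m3 290 640
```

```text
time: 13.3
eef_pos: [0.5179, 0.0724, 0.0475]
tcp_rot: [-0.681, 0.732, -0.0, 0.0]
contact_force: [-0.8, 0.5, 4.4]
opening: 0.002
time: 13.55
eef_pos: [0.5173, 0.0647, 0.049]
tcp_rot: [-0.681, 0.732, -0.0, 0.001]
contact_force: [1.0, 3.1, 4.8]
opening: 0.002
time: 13.8
eef_pos: [0.5166, 0.0562, 0.049]
tcp_rot: [-0.681, 0.732, -0.0, 0.0]
contact_force: [1.0, 1.1, 5.4]
opening: -0.003
time: 14.3
eef_pos: [0.5156, 0.0437, 0.0479]
tcp_rot: [-0.681, 0.732, -0.001, -0.0]
contact_force: [1.1, -1.2, 4.4]
opening: -0.004
time: 14.92
eef_pos: [0.517, 0.074, 0.0614]
tcp_rot: [-0.682, 0.731, 0.0, -0.0]
contact_force: [-0.3, 0.6, 0.2]
opening: -0.003
t 14.93 pos [0.517  0.074  0.0614] F [-0.3  0.6  0.2] open -0.0
tcp in throttle mm [17.4 -0.1 61.4]
tool axes in throttle [[-1.0, -0.002, -0.0], [-0.002, 1.0, 0.001], [0.0, 0.001, -1.0]]
shift tool mm [0.4 0.1 5.4]
turn [ 0.001 -0.     0.002]
base (np.float64(-134.5), np.float64(-130.5))
scene (np.float64(-163.0), np.float64(-158.0))
wrist None
```

View pics/m3.png

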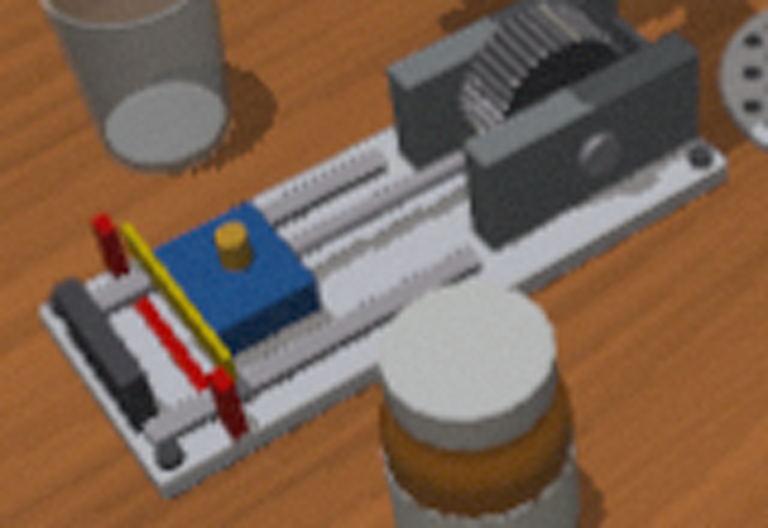

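View pics/m3w.png

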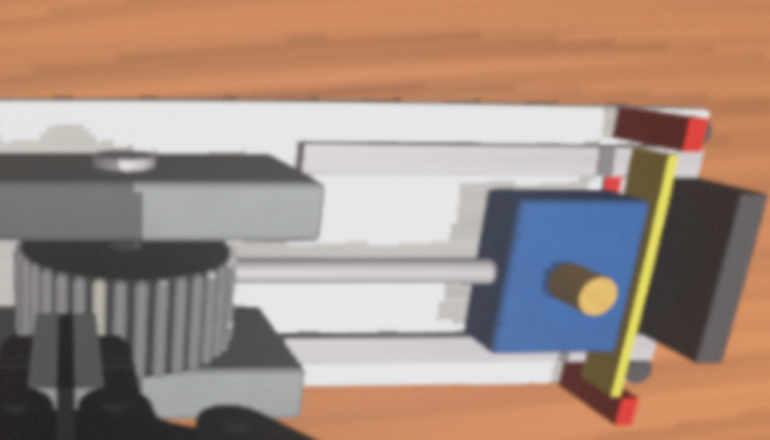

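Nearly there. I'll rectify the wrist and scene views to the z = 40 mm plane, since the lip and the mark block tops both lie in it.

```bash
cat > rect.py <<'E'
import sys
from h import *
n=sys.argv[1]
s=readout.get_state(); wr=optics.read_camera('wrist'); sc=optics.read_camera('scene')
k=5; X=np.arange(-190,-130,1/k); Y=np.arange(-56,56,1/k); gx,gy=np.meshgrid(X,Y)
P=W(TH,np.c_[gx.ravel(),gy.ravel(),np.full(gx.size,40.2)]/1e3)
out=[]
for im,u in ((wr,pw(P,s)),(sc,proj('scene',P))):
    u=u.reshape(gx.shape+(2,)).astype(np.float32)
    j=cv2.remap(im,u[...,0],u[...,1],cv2.INTER_CUBIC)[:,:,::-1].copy()
    for x in range(-190,-130,10): j[:8,int((x+190)*k)]=0; 
    out.append(j); out.append(np.zeros((j.shape[0],15,3),np.uint8))
cv2.imwrite(f'pics/{n}.png',np.hstack(out))
E
python3 rect.py r3
```

```text
(no output)
```

View pics/r3.png

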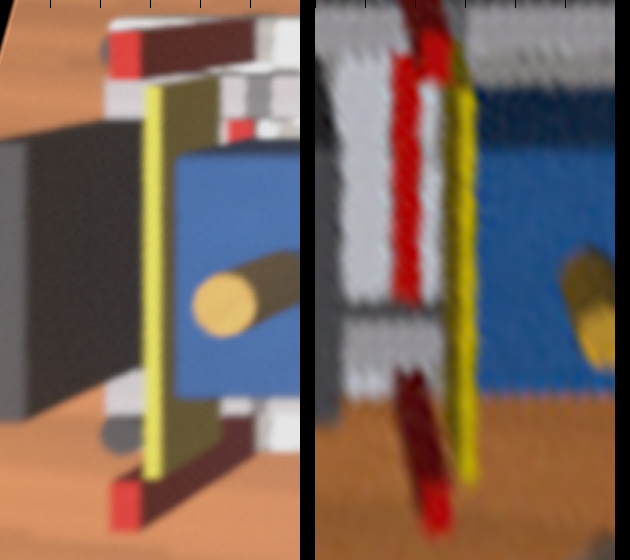

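The wrist view gives 3.7 mm left and the scene view about 4.4 mm, so about 4 mm. That is a 12.5 mm drag over the top.

```bash
python3 -m crank '11 0 0 0 0 0; 0 0 8 0 0 0; 0 0 5 0 0 0; 0 0 0 0 0 0; 0 0 0 0 0 0'; python3 -m crank '4 0 0 0 0 0; 4 0 0 0 0 0; 4 0 0 0 0 0; 0 0 0 0 0 0; 0 0 0 0 0 0'; python3 -m crank '0 0 -14 0 0 0; -8 0 0 0 0 0; -15 0 0 0 0 0; 0 0 0 0 0 0; 0 0 0 0 0 0'; python3 meas.py m4 290 640;python3 rect.py r4
```

```text
time: 15.75
eef_pos: [0.5171, 0.0625, 0.0493]
tcp_rot: [-0.682, 0.732, -0.0, 0.0]
contact_force: [-0.5, -0.9, 4.5]
opening: 0.0
time: 16.38
eef_pos: [0.5161, 0.0502, 0.049]
tcp_rot: [-0.682, 0.732, -0.001, -0.0]
contact_force: [0.2, -0.4, 5.9]
opening: -0.002
time: 17.0
eef_pos: [0.5171, 0.0739, 0.0624]
tcp_rot: [-0.682, 0.732, 0.0, -0.0]
contact_force: [0.4, -0.0, 0.2]
opening: 0.004
t 17.0 pos [0.5171 0.0739 0.0624] F [ 0.4 -0.   0.2] open 0.0
tcp in throttle mm [17.4 -0.1 62.4]
tool axes in throttle [[-1.0, -0.002, -0.0], [-0.002, 1.0, 0.001], [0.0, 0.001, -1.0]]
shift tool mm [0.4 0.1 6.4]
turn [ 0.001 -0.     0.002]
base (np.float64(-134.5), np.float64(-130.5))
scene (np.float64(-166.5), np.float64(-162.0))
wrist None
```

View pics/m4.png

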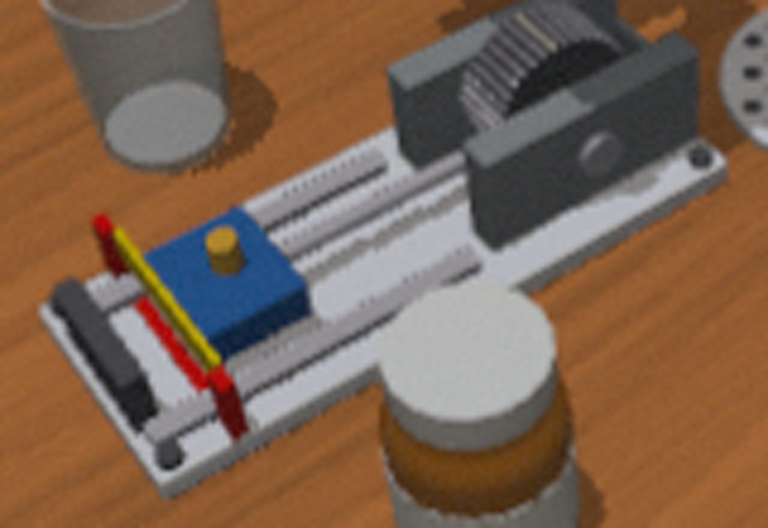

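View pics/r4.png

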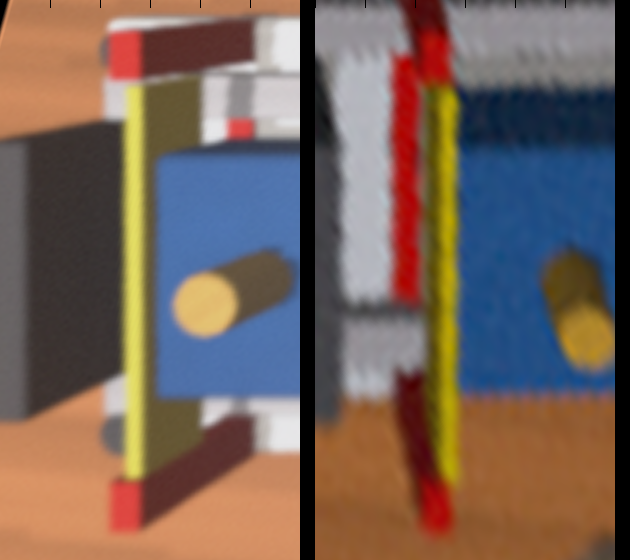

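The lip's face is now at the middle of the mark: wrist 0.0 mm off, scene about 1 mm to the open side. Next I retreat upward and do a last check.

```bash
python3 -m crank '0 0 -40 0 0 0; 0 0 -50 0 0 0; 0 0 -30 0 0 0; 0 0 0 0 0 0; 0 0 0 0 0 0'; python3 rect.py r5; python3 meas.py m5 290 640; python3 - <<'E'
from h import *
s=readout.get_state(); print(s['contact_force'],abs(s['dq']).max())
E
```

```text
time: 17.82
eef_pos: [0.5167, 0.0734, 0.1814]
tcp_rot: [-0.681, 0.732, 0.001, -0.001]
contact_force: [-0.3, -1.3, -0.8]
opening: 0.002
t 17.93 pos [0.5162 0.0736 0.1806] F [-0.3  0.5 -0.9] open -0.0
tcp in throttle mm [ 16.9   0.7 180.6]
tool axes in throttle [[-1.0, -0.001, -0.0], [-0.001, 1.0, 0.004], [0.0, 0.004, -1.0]]
shift tool mm [-1.000e-01 -1.200e+00  1.246e+02]
turn [ 0.004 -0.     0.001]
base (np.float64(-134.5), np.float64(-130.5))
scene (np.float64(-166.0), np.float64(-162.0))
wrist None
[ 0.69760592 -0.76805204 -0.21189648] 0.010156898208378206
```

View pics/r5.png

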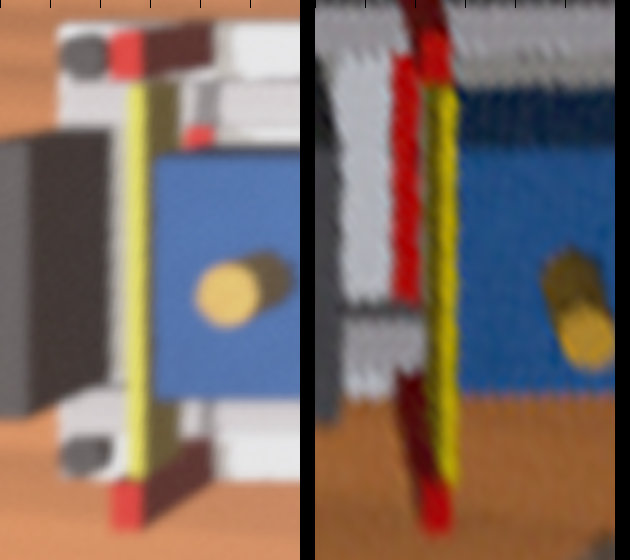

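View pics/m5.png

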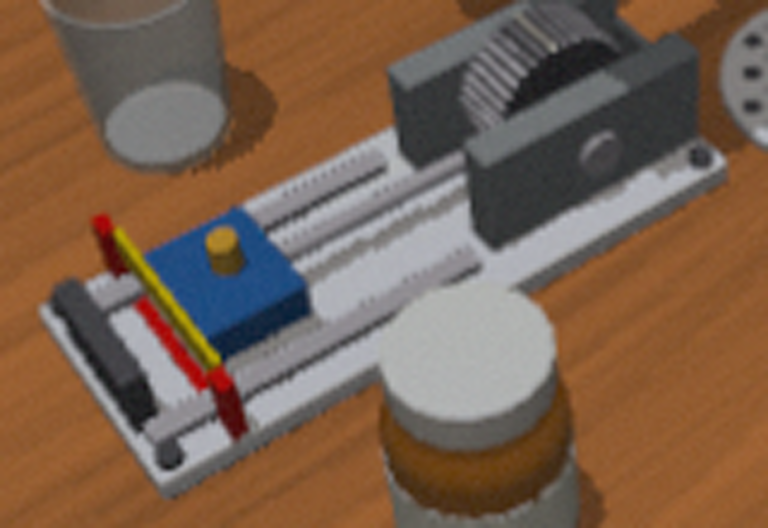

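In both views the lip's face is within about 1 mm of the mark's centre, and the hand is well clear.

```bash
python3 -c "
from plant import ctrl
print(ctrl.sign_off())"
```

```text
the job is handed in; nothing more can be done
None
```

The gate is set: its yellow lip now stands within the red mark's width, and I handed the job in at about 18 s of the 54 s allowed. I rolled the wheel with the shut fingertip in three strokes of about 28 mm and a final one of 12 mm. Then I lifted the hand about 100 mm clear of the wheel.

**Last checks:** after the hand was clear, the wrist picture put the lip's face about 0.3 mm from the middle of the mark. The scene picture put it about 1 mm short, on the open side. Both are inside the 3 mm tolerance. The force reading was down at noise level. The gate was moved only by the wheel, and the hand never went near the beaker, bottle or sieve disc.

**Disagreements:**
- **Fingertip position:** the fingertip turned out to sit about 20 mm behind the stated TCP. Pictures showed this first, and the force confirmed it: the first reading of contact with the wheel came at TCP z ≈ 49 mm. I set the pressing depth by force (about 4 to 6 N).
- **Lip detection:** my automatic search for the yellow lip found nothing in the wrist camera, so I read that view by eye from the rectified pictures.

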